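Open the cold drawer's spring lock and hold it

TASK

Lift the steel shaker off the keyhole of the low metal chest, keeping it upright, and set it down standing on the cork coaster. Then take the service key out of its wooden block, work it down into the keyway past the sticky pins (wiggling it along the slot helps) until its collar sits on the lock, and only then turn it a quarter turn clockwise, as far as it goes, against the return spring. Finish while still gripping the key and holding it turned, so that a colleague can pull the drawer; leave the wine glass, the plates and the stacked cups where they stand.

Things in the scene. Friction and masses are not known exactly. Their poses are not given: they have to be found in the camera images.
- shaker: Closed round steel shaker, 48 mm diameter, 75 mm tall (straight sides up to 58 mm, domed lid), about 220 g, loose. It stands on the chest over the keyhole. Origin: centre of its underside; z up.
- coaster: Round cork coaster fixed to the counter, 100 mm diameter, 5 mm thick. Origin: centre of its underside, at counter height. It lies to the robot's left or right.
- key_block: Fixed wooden block 60 x 60 x 40 mm with a slot 20 x 9 mm, 36 mm deep, in its top, in which the key stands. Origin: centre of its underside; the slot runs along its x.
- key: Service key, 60 g, loose, standing upright, blade down, in the block. Origin: on its axis at the collar's underside; z up. Collar 26 mm diameter, 4 mm high; above it a 10 mm neck, then the bow (key_bow). Below: round shank 5 mm thick, 18 mm long, then the flat bit (key_tip).
- key_bow (a point): Middle of the key's black plastic bow, 27 mm above the key's origin. The bow is 30 mm wide (key x), 10 mm thick (key y), 34 mm high (10 to 44 mm above the origin): grip it across its thickness.
- key_tip (a point): Tip of the key's bit, 32 mm below the key's origin. Bit 16 mm wide (key x), 5 mm thick (key y), 14 mm long, its last 6 mm tapering to 8 mm wide. It is symmetric: a half turn about the key's axis makes no difference.
- chest: Fixed low metal chest 180 x 240 x 80 mm (its x, y, z), flat on top. Origin: centre of its underside. The lock, a 50 mm square brass plate flush with the top, is centred 20 mm to its -x and 50 mm to its +y.
- lock_mouth (a point): Centre of the keyway at the chest's top face; z up, x along the keyway. Keyway 18 x 6.6 mm with a 3 mm countersink, straight down through a fixed plate 16 mm thick, then on into the plug. Key home: its collar rests on the plate (key origin at this point); only then is the bit below the fixed plate and free to turn. Lifted 2 mm, it is blocked.
- pins (a point): On the keyway's axis, 9 mm below its mouth, midway between two stiff pins that stick out 3.5 mm into the keyway from its narrow ends, 6 mm (at +x) and 12 mm (at -x) down. The tapered tip pushes each aside, and it stays there. A straight push needs 12 to 20 N; wiggled 1 to 1.5 mm side to side along the keyway, 4 to 10 N.
- plug (a joint): Lock plug under the plate, with an 18 x 6.6 mm slot, turned by the key, rad: 0 at rest, in line with the keyway; grows clockwise seen from above (key yaw decreases) to a stop at 1.57. A return spring pulls it back to 0 with 0.02 N m at 0 and 0.08 N m at the stop. The bit has up to about 0.1 rad of play in the plug, which therefore trails the key by that much.
- wine_glass: Bystander: empty stemmed wine glass, 68 mm diameter, 128 mm tall, loose. Origin: centre of its foot.
- plates: Bystander: stack of four white plates, 160 mm diameter, 46 mm high, loose. Origin: centre of its underside.
- cups: Bystander: stack of plastic cups, 72 mm diameter, 120 mm tall, loose. Origin: centre of its underside.

How it is judged:
On the way, in this order (a step that is already met when the one before it is completed fails the run):
1. the shaker stands upright on the coaster, let go (horizontal distance between shaker and coaster below 0.03 m and z of shaker in the frame of coaster below 0.012 m and angle between shaker's own z axis and vertical below 0.1 rad and linear speed of shaker below 0.03 m/s and contact force between the fingers and shaker below 0.1 N), for 0.2 s.
2. the key is fully home in the lock, not yet turned (horizontal distance between key and lock_mouth below 0.003 m and z of key in the frame of lock_mouth below 0.003 m and angle between key's own z axis and vertical below 0.12 rad and value of joint plug below 0.35 rad), for 0.1 s.
At the end, for the whole second after the job is handed in: Plug past 1.35 rad and staying there; key gripped and home (origin within 3 mm of the keyway mouth sideways, at most 3 mm above, upright within 0.12 rad); shaker untouched, at rest, upright on the coaster, its centre within 30 mm of the coaster's (all of step 1 and value of joint plug above 1.35 rad and horizontal distance between key and lock_mouth below 0.003 m and z of key in the frame of lock_mouth below 0.003 m and angle between key's own z axis and vertical below 0.12 rad and contact force between the fingers and key above 1 N); the arm keeps its last pose, push and grip.
It fails at once if the shaker is tipped by more than 30 degrees (angle between shaker's own z axis and vertical above 0.52 rad).
It fails at once if the shaker is dropped (linear speed of shaker above 0.6 m/s and contact force between the fingers and shaker below 0.05 N).
It fails at once if the wine glass is pushed by more than 25 mm (distance of wine_glass from where it was at the start of the episode above 0.025 m).
It fails at once if the plates are pushed by more than 25 mm (distance of plates from where it was at the start of the episode above 0.025 m).
It fails at once if the cups are pushed by more than 25 mm (distance of cups from where it was at the start of the episode above 0.025 m).
It also fails if it takes over 72 s, if anything falls off the work surface, if the arm or the gripper's body presses on something with over 40 N, if the wrist force passes 120 N, or if a joint passes its speed limit or range.

ROBOT

A 6-joint arm with a two-finger parallel gripper is mounted at the origin on the work surface. World frame = base frame: x ahead of the robot, y to its left, z up, the work surface at z = 0. Lengths are in m, angles in rad, forces in N, time in s.
With the tool pointing down it reaches from about 0.25 to 0.8 m from the base axis. Payload 8.5 kg.
Tool frame: the origin (TCP) lies midway between the tips of the shut fingers; the grasp point (between the pads) lies 19 mm behind it; z points along the fingers, y is the line along which they close (so a half turn about z gives the same grasp; the last joint's range is limited). The gripper opens to 85 mm and grips with 20 to 120 N. Pads are 22 mm wide; open, the fingers measure 114 mm over their backs; the gripper's body (76 mm by 85 mm) begins 54 mm behind the grasp point. The pads swing forward as they close: fully open they stand 13 mm farther back than shut.
Start: joints at [1.226, 0.238, -0.013, 1.319, 0, 1.571], TCP at [0.177, 0.494, 0.231] pointing down, gripper open.
Joint ranges: [-2.66, 2.66], [-1.03, 1.9], [-1.14, 1.46], [-1.82, 2.27], [-1.45, 1.34], [-3.14, 3.14]. Speed limits (rad/s): [2.22, 2.22, 2.79, 3.14, 3.14, 3.14].

INTERFACE

Orientations are given as a unit quaternion [w, x, y, z].
In Python, from workcell import robot, viewer, close_job gives the robot as it stands.
- The arm moves only by the tool send_rows, never from a script. Its argument "deltas" is a list of rows, each a list of 5 numbers: the closure in counts, from 0 (fully open) to 255 (shut), then the shift along the tool's x, y, z normalised to -1 to 1, where 1 is 40 mm, then the turn about the tool's z normalised to -1 to 1, where 1 is 0.08 rad. In form: [[jaw, tx, ty, tz, spin], ...]. A call has 1 to 5 rows; each row shifts and turns the commanded pose from where the row before left it, along the tool's axes as they then stand; what a row does not reach is not made up. A row lasts 1/10 s, in which the tool goes at most 50 mm and 8.59 degrees, less where a joint would pass 70% of its speed; a pose out of reach is approached as far as the arm can. A call with a number of a shift or a turn outside -1 to 1 is refused whole. A call with a gripper value outside its range is refused whole. The fingers move at their own pace and stop on an object; "force" is the grip in N (left out, the last holds). Time passes only in rows, so rows that do not move let the fingers close. It gives the time, the measured TCP pose, the force, the opening and the grip force at its end, in the units of the state.
- robot.sense(): the state, without advancing time (a new reading comes with each control period).
- viewer.get_image(name): name is "side" or "top"; returns a dict with "img" (384x512x3 uint8, blue, green, red), "mtx" (3x3 intrinsics, pixels), "k1" (the pictures are not rectified: a ray, as slopes to the right and down, at radius r is drawn at 1 + k1 r^2 times it, then the intrinsics apply), "position" and "attitude" of the camera in the world. Camera axes: x right, y down, z forward; pixel columns grow to the right and rows downward; lengths in m; the calibration is good to about 2 mm. A picture is of the moment at which its call begins. There is no depth.
- close_job(): hands the job in; it is judged then, once.
The state is a dict: "t": time; "joint_positions": joint angles; "joint_velocities": joint speeds; "joint_torque": joint torques, N m; "eef_pos": TCP position; "orientation": TCP orientation; "contact_force": force on the tool from outside, world axes, zero at the start; "moment": the same for the moment, N m; "finger_gap": finger opening in m; "grasp_force": force on a finger pad.
Only numpy, scipy, OpenCV 4.12 (cv2) and the standard library are available. Lean on these libraries where they do the work, as an engineer would, in place of code of your own. Each camera call takes 0.05 s, during which the arm holds its last target. There are 200 camera calls.

## Working session

There is one attempt and no reset: what is moved stays moved. The work goes in short steps, Python scripts to look and compute and a tool call to move; the robot and the scene stay as the last step left them, time stands still between calls to the robot, and variables do not carry over. Pictures are saved under pics/ and viewed, at most 10 in all, crops included, and the job is handed in when it is done.

Besides the shell and the picture viewer there is one more tool, called after ">>>" as name(argument=value, ...) on one line, values as JSON. send_rows: Moves the arm, as the interface text tells. Scaled input: -1 to 1 covers 40 mm each way for a shift and 0.08 rad each way for a turn. Its arguments: {"type":"object","properties":{"deltas":{"type":"array"},"force":{"type":"number"}},"required":["deltas"]}

```bash
mkdir -p pics; cat > h.py <<'E'
import numpy as np, cv2, pickle
from scipy.spatial.transform import Rotation as R
def snap(name,fn):
    from workcell import viewer
    d=viewer.get_image(name); cv2.imwrite('pics/%s.png'%fn,d['img']); pickle.dump(d,open('pics/%s.pkl'%fn,'wb')); return d
def load(fn): return pickle.load(open('pics/%s.pkl'%fn,'rb'))
def rot(d):
    a=np.array(d['attitude'],float)
    return a if a.shape==(3,3) else R.from_quat(a[[1,2,3,0]]).as_matrix()
def ray(d,u,v):
    K=np.array(d['mtx']);D=np.array([d['k1'],0,0,0.])
    p=cv2.undistortPoints(np.array([[[u,v]]],float),K,D)[0,0]
    return np.array(d['position']),rot(d)@np.array([p[0],p[1],1])
def onz(d,u,v,z):
    o,r=ray(d,u,v); return o+r*(z-o[2])/r[2]
def proj(d,P):
    M=rot(d).T; p,_=cv2.projectPoints(np.array(P,float).reshape(-1,3),cv2.Rodrigues(M)[0],-M@np.array(d['position']),np.array(d['mtx']),np.array([d['k1'],0,0,0.])); return p[:,0]
E
python3 - <<'E'
from h import *
from workcell import robot
s=robot.sense(); print(s)
for n in('top','side'):
    d=snap(n,n+'0'); print(n,d['mtx'],d['k1'],d['position'],d['attitude'])
cv2.imwrite('pics/both.png',cv2.resize(np.vstack([load('top0')['img'],load('side0')['img']]),None,fx=.78,fy=.78))
cv2.imwrite('pics/top0b.png',cv2.resize(load('top0')['img'],(800,600)));cv2.imwrite('pics/side0b.png',cv2.resize(load('side0')['img'],(800,600)))
E
```

```text
{'t': 0.0, 'joint_positions': array([ 1.22596745e+00,  2.38806255e-01, -1.42763572e-02,  1.31917171e+00,
       -9.34765869e-06,  1.57078360e+00]), 'joint_velocities': array([-0.00073158, -0.00067025,  0.00077418,  0.00078636, -0.00050758,
        0.00035083]), 'joint_torque': array([ 1.30223862e-04, -5.38771033e+01,  3.46436405e+01,  1.84548326e-02,
       -1.14284453e-04, -5.55333349e-05]), 'eef_pos': array([0.17733148, 0.49370444, 0.23065564]), 'orientation': array([-1.20467915e-04,  1.71555167e-01,  9.85174245e-01, -7.18989890e-04]), 'contact_force': array([-0.18755251,  0.16500408,  0.39557703]), 'moment': array([-0.0219866 ,  0.01906531,  0.01404382]), 'grasp_force': 0.0, 'finger_gap': 0.08536983972927739}
top [[348.17945632   0.         256.60678308]
 [  0.         348.17945632 188.93967794]
 [  0.           0.           1.        ]] -0.104764825718233 [ 0.36568125 -0.1041036   1.09804532] [ 0.07347468 -0.66868887  0.73598856 -0.07600991]
side [[366.10355938   0.         257.02782848]
 [  0.         366.10355938 191.86242675]
 [  0.           0.           1.        ]] 0.034188817431795845 [ 0.33599521 -0.90083736  0.62103562] [-0.47058263  0.86985082 -0.13084556  0.06921683]
```

View pics/top0b.png

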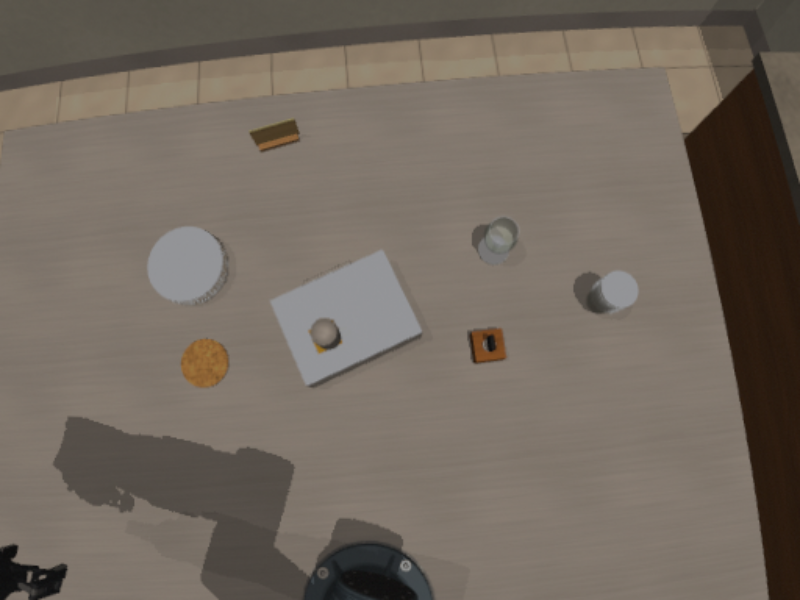

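View pics/side0b.png

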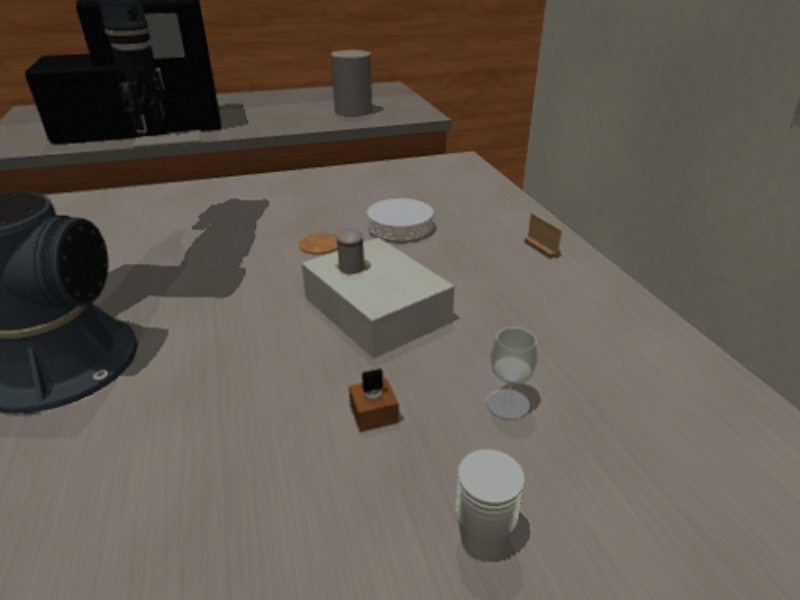

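The top view (800 px scale) shows the coaster at (205,362), the shaker at (323,333), the chest corners at (272,302), (383,252), (420,328) and (310,383), the key block at (488,345), the plates at (188,265), the glass at (495,245) and the cups at (610,292). I'll enlarge crops of it next.

```bash
python3 - <<'E'
from h import *
t=load('top0')['img'];s=load('side0')['img']
a=cv2.resize(t[195:245,110:190],(800,500),interpolation=cv2.INTER_CUBIC)
b=cv2.resize(t[195:245,285:345],(480,400),interpolation=cv2.INTER_CUBIC)  #8x
a=cv2.resize(t[155:255,110:275],(792,480),interpolation=cv2.INTER_CUBIC) #4.8x
cv2.imwrite('pics/ca.png',a)
c=cv2.resize(s[225:280,215:265],(400,440),interpolation=cv2.INTER_CUBIC) #8x
b=cv2.resize(t[200:240,290:335],(360,320),interpolation=cv2.INTER_CUBIC)
o=np.zeros((440,770,3),np.uint8);o[:320,:360]=b;o[:,365:765]=c
o=cv2.convertScaleAbs(o,alpha=1.6);cv2.imwrite('pics/cb.png',o)
E
```

```text
(no output)
```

View pics/ca.png

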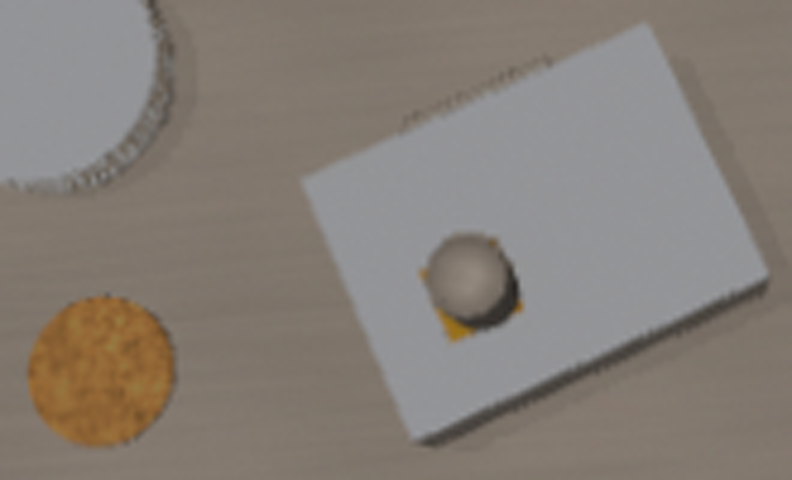

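View pics/cb.png

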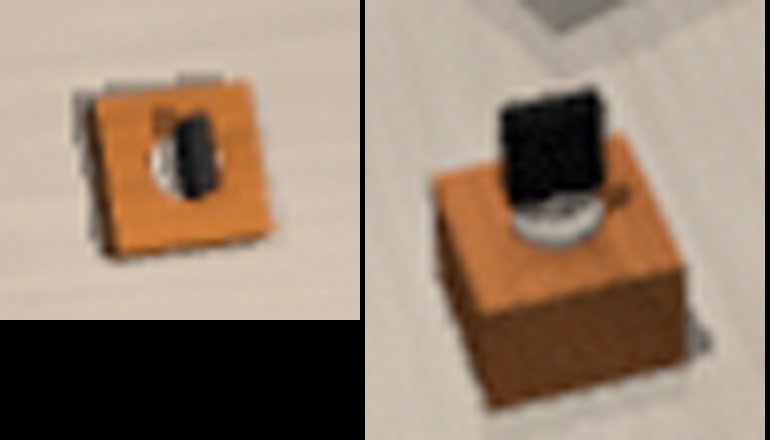

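```bash
cat > m.py <<'E'
from h import *
t=load('top0');s=load('side0')
def P(x,y,z,sc=4.8,o=(110,155),d=t): return onz(d,(x+.5)/sc-.5+o[0],(y+.5)/sc-.5+o[1],z)
c=np.array([P(*p,.08) for p in[(303,181),(648,23),(767,273),(417,440)]])
print('chest',c.round(4),[np.linalg.norm(c[i]-c[i-1]).round(4) for i in range(4)])
ctr=c.mean(0)
# long sides = y axis: corners 0->1 and 3->2
v=(c[0]-c[1])+(c[3]-c[2]); w=(c[1]-c[2])+(c[0]-c[3])  # v toward +y, w toward +x
ay=np.arctan2(v[1],v[0])-np.pi/2; ax=np.arctan2(w[1],w[0]); yaw=(ay+ax)/2
print('ctr',ctr,'yaws',ay,ax)
Rz=np.array([[np.cos(yaw),-np.sin(yaw)],[np.sin(yaw),np.cos(yaw)]])
print('lock',ctr[:2]+Rz@[-.02,.05])
print('shaker',P(467,275,.138),'coaster',P(101,371,.005))
b=np.array([P(*p,.04,8,(290,200)) for p in[(97,100),(252,85),(272,235),(117,253)]])
print('block',b.round(4),b.mean(0),[np.linalg.norm(b[i]-b[i-1]).round(4) for i in range(4)])
k=np.array([P(*p,.084,8,(290,200)) for p in[(186,116),(212,112),(218,190),(191,198)]])
print('bow',k.round(4),k.mean(0))
S=lambda x,y,z:P(x,y,z,8,(215,225),s)
S2=lambda x,y,z:S(x-365,y,z)
print('side blk',[S2(*p,.04).round(4) for p in[(433,177),(628,135),(685,265),(485,312)]], np.mean([S2(*p,.04) for p in[(433,177),(628,135),(685,265),(485,312)]],0))
print('side bowtop',S2(500,103,.084),S2(600,88,.084),'collar ctr',S2(558,213,.044))
for n,q,z in[('plates',(188,265),.046),('glass',(493,250),0),('cups',(619,290),.12)]: print(n,onz(t,q[0]*.64,q[1]*.64,z))
print(onz(s,507*.64,403*.64,0),onz(s,490*.64,475*.64,.12),'coast side',onz(s,320*.64,243*.64,.005))
E
python3 m.py
```

```text
chest [[ 0.5981  0.1338  0.08  ]
 [ 0.6794 -0.0906  0.08  ]
 [ 0.5128 -0.1494  0.08  ]
 [ 0.4312  0.072   0.08  ]] [np.float64(0.178), np.float64(0.2387), np.float64(0.1767), np.float64(0.2359)]
ctr [ 0.55538988 -0.00854611  0.08      ] yaws 0.3503420737530274 0.3470221507816823
lock [0.51951043 0.03161189]
shaker [0.51983944 0.02682817 0.138     ] coaster [0.49959389 0.29322957 0.005     ]
block [[ 0.5072 -0.2497  0.04  ]
 [ 0.5071 -0.3099  0.04  ]
 [ 0.4491 -0.31    0.04  ]
 [ 0.4482 -0.2502  0.04  ]] [ 0.47787787 -0.27993382  0.04      ] [np.float64(0.059), np.float64(0.0602), np.float64(0.058), np.float64(0.0598)]
bow [[ 0.4922 -0.2755  0.084 ]
 [ 0.4927 -0.2853  0.084 ]
 [ 0.4639 -0.2838  0.084 ]
 [ 0.462  -0.2736  0.084 ]] [ 0.47770606 -0.27954769  0.084     ]
side blk [array([ 0.4489, -0.2532,  0.04  ]), array([ 0.5088, -0.2523,  0.04  ]), array([ 0.5092, -0.3108,  0.04  ]), array([ 0.4505, -0.3122,  0.04  ])] [ 0.47935399 -0.28212876  0.04      ]
side bowtop [ 0.46506368 -0.27762045  0.084     ] [ 0.4936473  -0.27967766  0.084     ] collar ctr [ 0.4791501  -0.28347686  0.044     ]
plates [0.69617916 0.30814205 0.046     ]
glass [ 0.67968354 -0.32177456  0.        ]
cups [ 0.54623329 -0.52463076  0.12      ]
[ 0.68273447 -0.32074166  0.        ] [ 0.54880084 -0.52907839  0.12      ] coast side [0.49978936 0.28588256 0.005     ]
```

Cross-checks hold: the chest measures 178 x 238 mm, the block 59 x 60 mm, and the two cameras agree to about 2 mm. I'm moving above the shaker.

>>> send_rows(deltas=[[0,-0.4,-0.27,0,0],[0,-0.8,-0.54,0,0],[0,-0.8,-0.54,0,0],[0,-0.8,-0.54,0,0],[0,-0.8,-0.54,0,0]], force=40)

```text
t: 0.6
eef_pos: [0.2806, 0.3525, 0.231]
orientation: [-0.0, 0.171, 0.985, -0.0]
contact_force: [-0.5, -0.8, -0.2]
finger_gap: 0.0853
grasp_force: 0.0
```

>>> send_rows(deltas=[[0,-0.8,-0.54,0,0],[0,-0.8,-0.54,0,0],[0,-0.8,-0.54,0,0],[0,-0.8,-0.54,0,0],[0,-0.8,-0.54,0,0]])

```text
t: 1.1
eef_pos: [0.3947, 0.1967, 0.2312]
orientation: [-0.0, 0.172, 0.985, -0.0]
contact_force: [-0.4, 0.5, -0.3]
finger_gap: 0.0854
grasp_force: 0.0
```

>>> send_rows(deltas=[[0,-0.8,-0.54,0,0],[0,-0.8,-0.54,0,0],[0,-0.8,-0.54,0,0],[0,-0.8,-0.54,0,0],[0,-0.8,-0.54,0,0]])

```text
t: 1.6
eef_pos: [0.5088, 0.0409, 0.2311]
orientation: [-0.0, 0.172, 0.985, -0.0]
contact_force: [1.7, 0.3, 0.4]
finger_gap: 0.0853
grasp_force: 0.0
```

>>> send_rows(deltas=[[0,-0.4,-0.27,0,0],[0,0,0,0,0],[0,0,0,0,0]])

```text
t: 1.9
eef_pos: [0.5193, 0.0268, 0.2308]
orientation: [-0.001, 0.172, 0.985, -0.0]
contact_force: [-0.2, -0.2, -0.1]
finger_gap: 0.0856
grasp_force: 0.0
```

```bash
cat > g.py <<'E'
import sys
from h import *
from workcell import robot
def go(x,y,z,yawdeg=None):
    s=robot.sense(); q=np.array(s['orientation']); M=R.from_quat(q[[1,2,3,0]]).as_matrix()
    th=np.arctan2(M[1,1],M[0,1]); d=M.T@(np.array([x,y,z])-s['eef_pos'])
    dy=0 if yawdeg is None else -(np.radians(yawdeg)-th)
    print('t',s['t'],'tcp',s['eef_pos'].round(4),'yaw',np.degrees(th).round(2),'tilt',M[:,2].round(4),'q',s['joint_positions'].round(3))
    print('F',s['contact_force'].round(2),'M',s['moment'].round(3),'gap',round(s['finger_gap'],4),'gf',s['grasp_force'],'| UNITS tx,ty,tz',(d/.04).round(3),'spin',round(dy/.08,3))
if __name__=='__main__': go(*map(float,sys.argv[1:]))
E
python3 g.py .52 .027 .094
```

```text
t 1.9 tcp [0.5193 0.0268 0.2308] yaw 70.18 tilt [-1.3e-03  1.0e-04 -1.0e+00] q [ 0.051  0.231 -0.025  1.317  0.     0.397]
F [-0.2  -0.19 -0.08] M [-0.05   0.059 -0.042] gap 0.0856 gf 0.0 | UNITS tx,ty,tz [-0.019  0.013  3.421] spin 0.0
```

>>> send_rows(deltas=[[0,0,0,0.5,0],[0,0,0,0.8,0],[0,0,0,0.8,0],[0,0,0,0.8,0],[0,0,0,0.5,0]])

```text
t: 2.4
eef_pos: [0.5177, 0.0281, 0.0934]
orientation: [-0.001, 0.171, 0.985, -0.0]
contact_force: [-0.2, -0.5, -0.1]
finger_gap: 0.0851
grasp_force: 0.0
```

>>> send_rows(deltas=[[120,0,0,0,0],[200,0,0,0,0],[200,0,0,0,0],[200,0,0,0,0],[200,0,0,0,0]], force=40)

```text
t: 2.9
eef_pos: [0.5205, 0.0273, 0.0969]
orientation: [0.001, 0.171, 0.985, 0.001]
contact_force: [-1.8, 2.5, 6.7]
finger_gap: 0.0471
grasp_force: 41.7
```

>>> send_rows(deltas=[[200,0,0,0,0],[200,0,0,0,0],[200,0,0,0,0]])

```text
t: 3.2
eef_pos: [0.5205, 0.0273, 0.0969]
orientation: [0.001, 0.171, 0.985, 0.001]
contact_force: [-2.4, 2.1, 7.8]
finger_gap: 0.0472
grasp_force: 41.7
```

```bash
python3 g.py .4997 .291 .18
```

```text
t 3.2 tcp [0.5205 0.0273 0.0969] yaw 70.26 tilt [ 2.5e-03  8.0e-04 -1.0e+00] q [ 0.052  0.312 -0.272  0.985  0.001  0.397]
F [-2.39  2.15  7.76] M [0.317 0.321 0.051] gap 0.0472 gf 41.68016731739044 | UNITS tx,ty,tz [ 2.713  6.033 -2.075] spin 0.0
```

>>> send_rows(deltas=[[200,0,0,-0.2,0],[200,0,0,-0.5,0],[200,0,0,-0.6,0],[200,0,0,-0.2,0],[200,0.1,0.22,0,0]])

```text
t: 3.7
eef_pos: [0.5198, 0.0362, 0.1566]
orientation: [0.001, 0.172, 0.985, 0.0]
contact_force: [0.1, 0.8, -2.0]
finger_gap: 0.0471
grasp_force: 41.5
```

>>> send_rows(deltas=[[200,0.3,0.65,0,0],[200,0.35,0.78,0,0],[200,0.35,0.78,0,0],[200,0.35,0.78,0,0],[200,0.35,0.78,0,0]])

```text
t: 4.2
eef_pos: [0.5048, 0.2031, 0.1541]
orientation: [-0.001, 0.172, 0.985, -0.0]
contact_force: [0.5, -0.1, -1.9]
finger_gap: 0.0472
grasp_force: 41.6
```

>>> send_rows(deltas=[[200,0.35,0.78,0,0],[200,0.33,0.74,0,0],[200,0.15,0.35,0,0],[200,0.05,0.1,0,0],[200,0,0,0,0]])

```text
t: 4.7
eef_pos: [0.4988, 0.2874, 0.1545]
orientation: [-0.0, 0.171, 0.985, -0.001]
contact_force: [0.1, -1.1, -2.0]
finger_gap: 0.0473
grasp_force: 41.7
```

```bash
python3 g.py .4997 .291 .0235; python3 - <<'E'
from h import *
a=snap('top','top1')['img'];b=snap('side','side1')['img']
a=cv2.resize(a[180:280,80:200],(480,400));b=cv2.resize(b[90:190,170:250],(320,400))
cv2.imwrite('pics/v1.png',np.hstack([a,b]))
E
```

```text
t 4.7 tcp [0.4988 0.2874 0.1545] yaw 70.29 tilt [-0.0011 -0.001  -1.    ] q [ 0.523  0.36  -0.039  1.174 -0.     0.867]
F [ 0.1  -1.12 -2.  ] M [ 0.012  0.002 -0.032] gap 0.0473 gf 41.72124445438385 | UNITS tx,ty,tz [0.008 0.096 3.276] spin 0.0
```

View pics/v1.png

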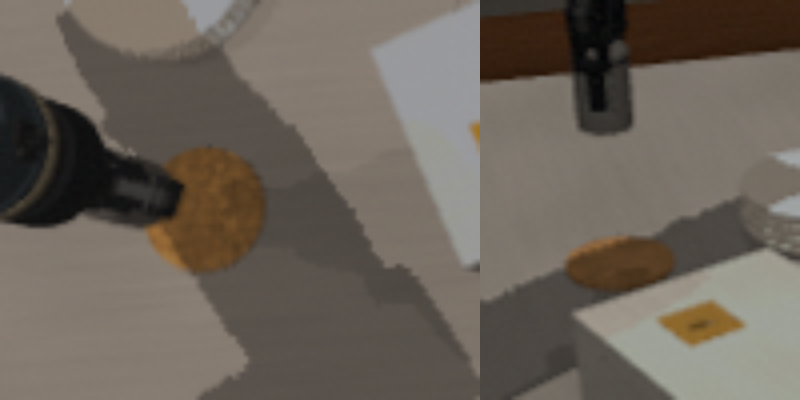

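The side view shows the shaker upright in the fingers, above and in line with the coaster. The lock plate is now visible, with its slot at about (700,324) in the crop. I'm lowering the shaker.

>>> send_rows(deltas=[[200,0,0.09,0.4,0],[200,0,0,0.8,0],[200,0,0,0.8,0],[200,0,0,0.6,0],[200,0,0,0.35,0]])

```text
t: 5.3
eef_pos: [0.4998, 0.2888, 0.0354]
orientation: [-0.001, 0.172, 0.985, -0.001]
contact_force: [-0.6, -0.9, -1.1]
finger_gap: 0.0472
grasp_force: 41.7
```

>>> send_rows(deltas=[[200,0,0,0.2,0],[200,0,0,0.1,0],[200,0,0,0.05,0],[200,0,0,0,0]])

```text
t: 5.7
eef_pos: [0.501, 0.2908, 0.0238]
orientation: [0.0, 0.172, 0.985, 0.0]
contact_force: [-0.1, 0.3, -2.4]
finger_gap: 0.0473
grasp_force: 41.7
```

```bash
python3 g.py .4997 .291 .0225
```

```text
t 5.7 tcp [0.501  0.2908 0.0238] yaw 70.22 tilt [ 7.e-04  3.e-04 -1.e+00] q [ 0.526  0.471 -0.228  0.871 -0.     0.871]
F [-0.15  0.29 -2.39] M [-0.033 -0.007  0.011] gap 0.0473 gf 41.72742784023285 | UNITS tx,ty,tz [ 0.032 -0.006  0.033] spin 0.0
```

Still hanging, with -2.4 N on the wrist. I'll creep down until it touches.

>>> send_rows(deltas=[[200,0,0,0.03,0],[200,0,0,0.02,0],[200,0,0,0,0]])

```text
t: 6.0
eef_pos: [0.5009, 0.2911, 0.0219]
orientation: [0.0, 0.171, 0.985, 0.0]
contact_force: [-0.2, -0.4, 2.9]
finger_gap: 0.0471
grasp_force: 41.9
```

>>> send_rows(deltas=[[200,0,0,0.02,0],[200,0,0,0,0]])

```text
t: 6.2
eef_pos: [0.5009, 0.2911, 0.0218]
orientation: [0.001, 0.171, 0.985, 0.0]
contact_force: [-3.4, -2.1, 11.5]
finger_gap: 0.0475
grasp_force: 43.0
```

>>> send_rows(deltas=[[150,0,0,-0.03,0],[80,0,0,0,0],[0,0,0,0,0],[0,0,0,0,0],[0,0,0,0,0]])

```text
t: 6.7
eef_pos: [0.5005, 0.2908, 0.0215]
orientation: [-0.0, 0.172, 0.985, -0.0]
contact_force: [0.2, -0.4, -0.3]
finger_gap: 0.0855
grasp_force: 0.0
```

>>> send_rows(deltas=[[0,0,0,0,0],[0,0,0,-0.4,0],[0,0,0,-0.7,0],[0,0,0,-0.9,0],[0,0,0,-0.9,0]])

```text
t: 7.2
eef_pos: [0.5002, 0.2907, 0.1386]
orientation: [-0.0, 0.172, 0.985, -0.0]
contact_force: [0.2, -0.3, -0.0]
finger_gap: 0.0857
grasp_force: 0.0
```

>>> send_rows(deltas=[[0,0,0,-0.9,0],[0,0,0,-0.9,0],[0,0,0,-0.4,0],[0,0,0,0,0]])

```text
t: 7.6
eef_pos: [0.5017, 0.2915, 0.2283]
orientation: [0.002, 0.172, 0.985, 0.001]
contact_force: [0.2, -0.7, 0.6]
finger_gap: 0.0857
grasp_force: 0.0
```

```bash
python3 g.py .4785 -.2805 .225 90; python3 - <<'E'
from h import *
a=snap('top','top2')['img'];b=snap('side','side2')['img']
a=cv2.resize(a[180:280,80:200],(480,400));b=cv2.resize(b[90:190,170:250],(320,400))
cv2.imwrite('pics/v2.png',np.hstack([a,b]))
E
```

```text
t 7.6 tcp [0.5017 0.2915 0.2283] yaw 70.24 tilt [ 0.004   0.0023 -1.    ] q [ 0.526  0.331  0.11   1.345 -0.     0.871]
F [ 0.18 -0.7   0.61] M [-0.009 -0.021 -0.016] gap 0.0857 gf 0.0 | UNITS tx,ty,tz [ -4.288 -13.655   0.048] spin -4.31
```

View pics/v2.png

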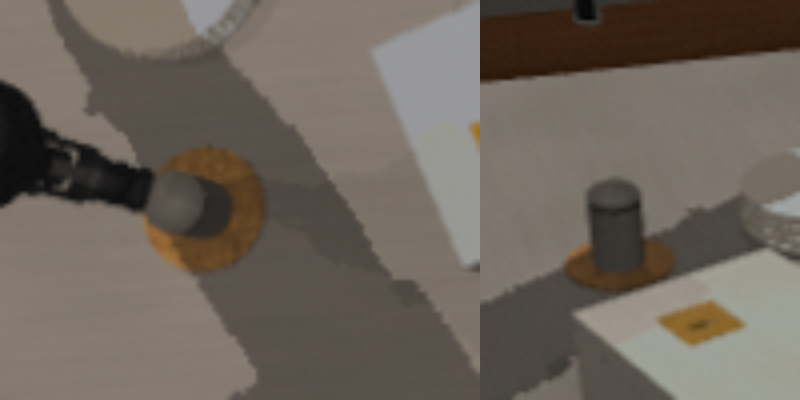

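The shaker stands upright on the coaster, near its centre (base at about (208,205) in the crop). I'm moving to above the key.

>>> send_rows(deltas=[[0,-0.14,-0.43,0,0],[0,-0.27,-0.86,0,0],[0,-0.27,-0.86,0,0],[0,-0.27,-0.86,0,0],[0,-0.27,-0.86,0,0]])

```text
t: 8.2
eef_pos: [0.4929, 0.1264, 0.2242]
orientation: [-0.001, 0.171, 0.985, -0.001]
contact_force: [-0.1, -0.0, -0.5]
finger_gap: 0.0853
grasp_force: 0.0
```

>>> send_rows(deltas=[[0,-0.27,-0.86,0,0],[0,-0.27,-0.86,0,0],[0,-0.27,-0.86,0,0],[0,-0.27,-0.86,0,0],[0,-0.27,-0.86,0,0]])

```text
t: 8.7
eef_pos: [0.4853, -0.0535, 0.2244]
orientation: [-0.001, 0.172, 0.985, -0.0]
contact_force: [0.6, -0.1, 0.2]
finger_gap: 0.0853
grasp_force: 0.0
```

>>> send_rows(deltas=[[0,-0.27,-0.86,0,0],[0,-0.27,-0.86,0,0],[0,-0.27,-0.86,0,0],[0,-0.27,-0.86,0,0],[0,-0.27,-0.86,0,0]])

```text
t: 9.2
eef_pos: [0.4778, -0.2333, 0.2244]
orientation: [-0.001, 0.172, 0.985, 0.0]
contact_force: [1.2, 0.3, -0.0]
finger_gap: 0.0856
grasp_force: 0.0
```

>>> send_rows(deltas=[[0,-0.24,-0.75,0,-0.7],[0,0,0,0,-0.9],[0,0,0,0,-0.9],[0,0,0,0,-0.9],[0,0,0,0,-0.9]])

```text
t: 9.7
eef_pos: [0.4768, -0.2633, 0.2241]
orientation: [-0.001, -0.001, 1.0, 0.001]
contact_force: [0.7, 0.1, 0.8]
finger_gap: 0.0855
grasp_force: 0.0
```

>>> send_rows(deltas=[[0,0,0,0,0],[0,0,0,0,0]])

```text
t: 9.9
eef_pos: [0.4775, -0.2631, 0.2248]
orientation: [-0.001, 0.002, 1.0, 0.0]
contact_force: [-0.0, -0.8, -0.0]
finger_gap: 0.0853
grasp_force: 0.0
```

```bash
python3 g.py .4785 -.2805 .054 90
```

```text
t 9.9 tcp [ 0.4775 -0.2631  0.2248] yaw 89.81 tilt [-1.6e-03  6.0e-04 -1.0e+00] q [-0.504  0.276  0.022  1.319 -0.    -0.5  ]
F [-0.03 -0.8  -0.02] M [ 0.013 -0.005 -0.048] gap 0.0853 gf 0.0 | UNITS tx,ty,tz [-0.033 -0.436  4.27 ] spin -0.041
```

>>> send_rows(deltas=[[170,-0.03,-0.43,0,0],[170,0,0,0.6,0],[170,0,0,0.8,0],[170,0,0,0.8,0],[170,0,0,0.4,0]])

```text
t: 10.4
eef_pos: [0.4783, -0.2805, 0.1189]
orientation: [-0.001, 0.001, 1.0, 0.001]
contact_force: [-0.8, -0.0, 0.1]
finger_gap: 0.0286
grasp_force: 0.0
```

>>> send_rows(deltas=[[170,0,0,0,0],[170,0,0,0,0]])

```text
t: 10.6
eef_pos: [0.4796, -0.2809, 0.122]
orientation: [-0.0, 0.001, 1.0, -0.0]
contact_force: [0.9, 0.2, 0.5]
finger_gap: 0.0285
grasp_force: 0.0
```

```bash
python3 g.py .4785 -.2805 .052 90;python3 - <<'E'
from h import *
a=snap('top','top3')['img'];b=snap('side','side3')['img']
a=cv2.resize(a[195:245,285:345],(400,333));b=cv2.resize(b[205:285,205:275],(385,440),interpolation=cv2.INTER_CUBIC)
o=np.zeros((440,785,3),np.uint8);o[:333,:400]=a;o[:,400:]=b
cv2.imwrite('pics/v3.png',cv2.convertScaleAbs(o,alpha=1.6))
E
```

```text
t 10.6 tcp [ 0.4796 -0.2809  0.122 ] yaw 89.9 tilt [-3.e-04 -1.e-04 -1.e+00] q [-0.53   0.348 -0.146  1.078 -0.    -0.528]
F [0.88 0.22 0.55] M [-0.011 -0.044  0.026] gap 0.0285 gf 0.0 | UNITS tx,ty,tz [0.028 0.011 1.749] spin -0.022
```

View pics/v3.png

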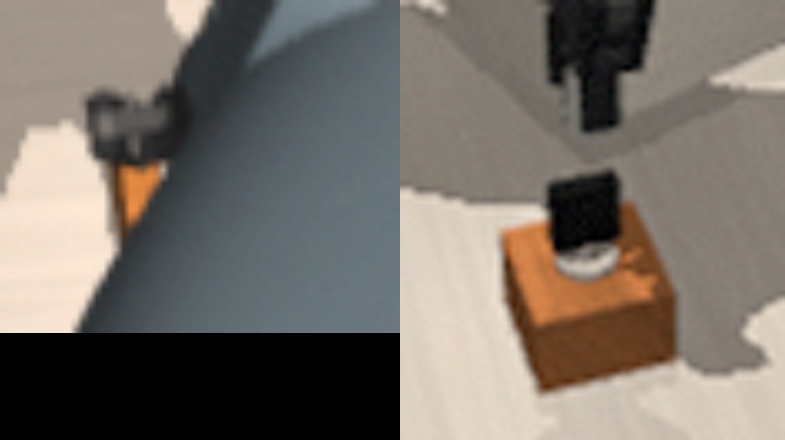

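The side view shows the fingers straight above the bow (bow top near (585,178), fingers near (595,120)). I'm descending to grip it.

>>> send_rows(deltas=[[170,0,0,0.5,0],[170,0,0,0.6,0],[170,0,0,0.4,0],[170,0,0,0.24,0],[170,0,0,0,0]])

```text
t: 11.2
eef_pos: [0.4795, -0.2803, 0.0519]
orientation: [-0.0, 0.0, 1.0, 0.0]
contact_force: [-0.2, -0.1, -0.3]
finger_gap: 0.0282
grasp_force: 0.0
```

>>> send_rows(deltas=[[200,0,0,0,0],[225,0,0,0,0],[255,0,0,0,0],[255,0,0,0,0],[255,0,0,0,0]], force=100)

```text
t: 11.7
eef_pos: [0.4804, -0.2808, 0.0535]
orientation: [0.001, 0.0, 1.0, -0.001]
contact_force: [-0.8, 0.1, 6.1]
finger_gap: 0.0088
grasp_force: 97.8
```

>>> send_rows(deltas=[[255,0,0,0,0],[255,0,0,0,0]])

```text
t: 11.9
eef_pos: [0.4804, -0.2807, 0.0535]
orientation: [0.001, 0.0, 1.0, -0.001]
contact_force: [-0.7, 0.7, 5.9]
finger_gap: 0.0085
grasp_force: 97.8
```

```bash
python3 g.py .4785 -.2805 .12 90
```

```text
t 11.9 tcp [ 0.4804 -0.2807  0.0535] yaw 89.96 tilt [ 0.002  -0.0013 -1.    ] q [-0.529  0.406 -0.25   0.912 -0.    -0.528]
F [-0.7   0.67  5.94] M [ 0.093  0.095 -0.057] gap 0.0085 gf 97.75392651557922 | UNITS tx,ty,tz [ 0.045  0.003 -1.663] spin -0.01
```

>>> send_rows(deltas=[[255,0,0,-0.15,0],[255,0,0,-0.5,0],[255,0,0,-0.8,0],[255,0,0,-0.8,0],[255,0,0,-0.45,0]])

```text
t: 12.4
eef_pos: [0.4804, -0.2807, 0.1633]
orientation: [0.001, 0.0, 1.0, -0.001]
contact_force: [-0.3, -0.7, -0.1]
finger_gap: 0.0084
grasp_force: 97.4
```

>>> send_rows(deltas=[[255,-0.06,0.45,0,0],[255,-0.1,0.8,0,0],[255,-0.1,0.8,0,0],[255,-0.1,0.8,0,0],[255,-0.1,0.8,0,0]])

```text
t: 12.9
eef_pos: [0.4982, -0.1331, 0.1608]
orientation: [0.0, 0.001, 1.0, -0.0]
contact_force: [0.3, -0.1, -0.7]
finger_gap: 0.0088
grasp_force: 97.5
```

>>> send_rows(deltas=[[255,-0.1,0.8,0,0],[255,-0.1,0.8,0,0],[255,-0.1,0.8,0,0],[255,-0.1,0.8,0,0],[255,-0.1,0.6,0,0]])

```text
t: 13.4
eef_pos: [0.5183, 0.0195, 0.1608]
orientation: [0.0, -0.0, 1.0, 0.0]
contact_force: [1.1, -0.4, -1.3]
finger_gap: 0.0084
grasp_force: 97.6
```

>>> send_rows(deltas=[[255,-0.06,0.35,0,-0.6],[255,0,0,0,-1],[255,0,0,0,-1],[255,0,0,0,-1],[255,0,0,0,-0.75]])

```text
t: 13.9
eef_pos: [0.5207, 0.0314, 0.1604]
orientation: [0.0, -0.175, 0.985, -0.0]
contact_force: [0.6, 0.3, -0.6]
finger_gap: 0.0088
grasp_force: 97.4
```

>>> send_rows(deltas=[[255,0,0,0,0],[255,0,0,0,0],[255,0,0,0,0]])

```text
t: 14.2
eef_pos: [0.5207, 0.0315, 0.1602]
orientation: [-0.0, -0.172, 0.985, -0.0]
contact_force: [-0.0, 0.4, -0.1]
finger_gap: 0.0085
grasp_force: 97.4
```

```bash
python3 g.py .5195 .0316 .13 110;python3 - <<'E'
from h import *
from workcell import robot
t1=load('top1');s1=load('side1')
a=snap('top','top4')['img'];b=snap('side','side4')['img']
pickle.dump(robot.sense(),open('pics/s4.pkl','wb'))
print(proj(load('top0'),[.5195,.0316,.08]),proj(load('side0'),[.5195,.0316,.08]))
A=cv2.resize(t1['img'][192:242,185:225],(320,400),interpolation=cv2.INTER_CUBIC) # 8x
B=cv2.resize(b[110:180,200:260],(470,548),interpolation=cv2.INTER_CUBIC)
C=cv2.resize(s1['img'][160:180,210:240],(320,213),interpolation=cv2.INTER_CUBIC)
o=np.zeros((600,800,3),np.uint8);o[:400,:320]=0;o[:213,:320]=C;o[:548,325:795]=B;
A=cv2.resize(t1['img'][205:235,190:225],(320,274),interpolation=cv2.INTER_CUBIC);o[220:494,:320]=A
cv2.imwrite('pics/v4.png',cv2.convertScaleAbs(o,alpha=1.5))
E
```

```text
t 14.2 tcp [0.5207 0.0315 0.1602] yaw 109.83 tilt [-0.e+00 -2.e-04 -1.e+00] q [ 0.061  0.266 -0.161  1.143 -0.    -0.286]
F [-0.04  0.43 -0.07] M [-0.001 -0.022  0.019] gap 0.0085 gf 97.42140769958496 | UNITS tx,ty,tz [0.027 0.013 0.755] spin -0.036
[[208.16882798 215.01977756]] [[224.6754136  170.09689019]]
```

View pics/v4.png

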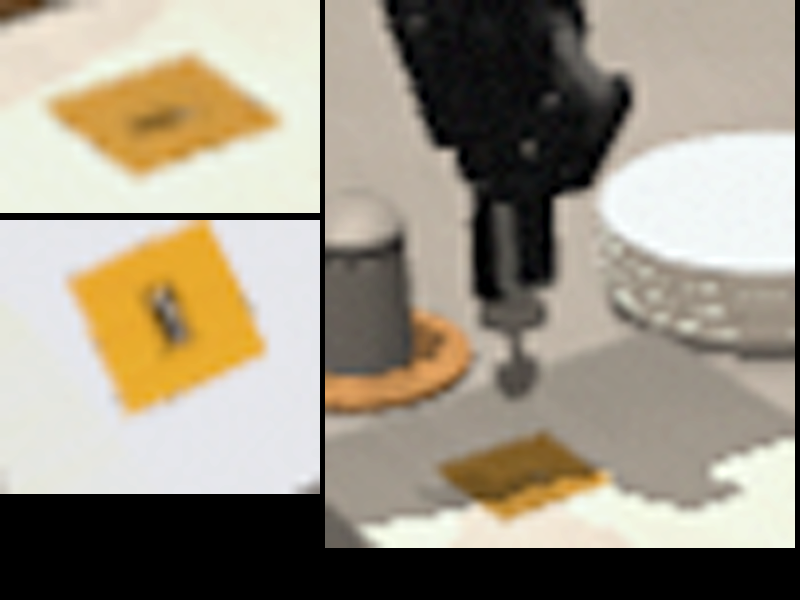

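The crop shows the key hanging upright (collar near (514,312), tip near (514,397)). The brass plate corners and the slot are also clear, so I'm computing positions relative to them.

```bash
python3 - <<'E'
from h import *
t=load('top1');s1=load('side1');s4=load('side4');st=pickle.load(open('pics/s4.pkl','rb'))
f=lambda d,x,y,sc,o,z:onz(d,(x+.5)/sc-.5+o[0],(y+.5)/sc-.5+o[1],z)
a=np.array([f(t,x,y-220,320/35,(190,205),.08) for x,y in[(67,280),(208,220),(267,352),(130,416)]])
b=np.array([f(s1,x,y,320/30,(210,160),.08) for x,y in[(47,104),(190,55),(282,120),(138,180)]])
for n,c in(('top',a),('side',b)):
    print(n,c.mean(0),[np.linalg.norm(c[i]-c[i-1]).round(4) for i in range(4)],np.degrees(np.arctan2(*(c[2]-c[3])[[1,0]])+0).round(1),np.degrees(np.arctan2(*(c[1]-c[0])[[1,0]])).round(1),np.degrees(np.arctan2(*(c[1]-c[2])[[1,0]])).round(1))
print('slot top',f(t,166,318-220,320/35,(190,205),.08),'side',f(s1,160,118,320/30,(210,160),.08))
# key in side4: predicted pixels for key at tcp
e=st['eef_pos']; sc=470/60
for dz in(-.0135,-.0455): 
    p=proj(s4,e+[0,0,dz])[0]; print('pred crop',(p-[200,110]+.5)*sc-.5+[325,0], 'px/m x',(proj(s4,e+[.01,0,dz])[0]-p)*sc/10)
E
```

```text
top [0.51924089 0.03236494 0.08      ] [np.float64(0.0492), np.float64(0.0495), np.float64(0.0476), np.float64(0.0484)] -70.1 -72.0 19.6
side [0.5201359  0.03060152 0.08      ] [np.float64(0.0505), np.float64(0.0473), np.float64(0.0466), np.float64(0.0494)] 23.8 19.4 109.9
slot top [0.51887364 0.03300441 0.08      ] side [0.51845858 0.02873088 0.08      ]
pred crop [515.42727661 315.46359435] px/m x [ 2.66560895 -0.36501933]
pred crop [519.96975569 392.81918249] px/m x [ 2.62047671 -0.37686506]
```

>>> send_rows(deltas=[[255,0.01,-0.02,0.3,0],[255,0,0,0.4,0],[255,0,0,0.15,0],[255,0,0,0,0]])

```text
t: 14.7
eef_pos: [0.5196, 0.0309, 0.1248]
orientation: [-0.001, -0.173, 0.985, 0.0]
contact_force: [-0.9, 0.8, -1.3]
finger_gap: 0.009
grasp_force: 97.4
```

>>> send_rows(deltas=[[255,0,0,0.06,0],[255,0,0,0.06,0],[255,0,0,0.06,0],[255,0,0,0,0]])

```text
t: 15.1
eef_pos: [0.5206, 0.0312, 0.1189]
orientation: [0.0, -0.173, 0.985, 0.0]
contact_force: [-1.0, 4.5, -1.8]
finger_gap: 0.0083
grasp_force: 97.4
```

```bash
python3 g.py .5209 .0322 .1195 110
```

```text
t 15.1 tcp [0.5206 0.0312 0.1189] yaw 109.91 tilt [ 1.e-04  6.e-04 -1.e+00] q [ 5.900e-02  2.960e-01 -2.330e-01  1.042e+00  1.000e-03 -2.880e-01]
F [-0.98  4.55 -1.76] M [ 1.069  0.027 -0.011] gap 0.0083 gf 97.3980975151062 | UNITS tx,ty,tz [-0.015  0.022 -0.016] spin -0.02
```

The tip is already in the slot, with the wall pushing toward +y. I'll relieve that and go on down.

>>> send_rows(deltas=[[255,0,0.015,0,0],[255,0,0,0.04,0],[255,0,0,0.04,0],[255,0,0,0,0]])

```text
t: 15.5
eef_pos: [0.5203, 0.0312, 0.1156]
orientation: [-0.0, -0.173, 0.985, -0.0]
contact_force: [-0.8, 0.9, -0.8]
finger_gap: 0.0084
grasp_force: 98.0
```

```bash
python3 g.py .5209 .0322 .0935 110
```

```text
t 15.5 tcp [0.5203 0.0312 0.1156] yaw 109.89 tilt [-1.e-04 -4.e-04 -1.e+00] q [ 0.06   0.298 -0.239  1.034 -0.    -0.287]
F [-0.78  0.88 -0.85] M [0.373 0.109 0.037] gap 0.0084 gf 98.02397131919861 | UNITS tx,ty,tz [-0.021  0.018  0.553] spin -0.024
```

>>> send_rows(deltas=[[255,0.03,0,0.02,0],[255,-0.06,0,0.02,0],[255,0.06,0,0.02,0],[255,-0.06,0,0.02,0],[255,0.03,0,0.02,0]])

```text
t: 16.0
eef_pos: [0.5204, 0.0313, 0.1123]
orientation: [0.0, -0.173, 0.985, -0.0]
contact_force: [-1.2, 2.6, 8.9]
finger_gap: 0.0086
grasp_force: 99.5
```

>>> send_rows(deltas=[[255,0.03,0,0.02,0],[255,-0.06,0,0.02,0],[255,0.06,0,0.02,0],[255,-0.06,0,0.02,0],[255,0.03,0,0.02,0]])

```text
t: 16.5
eef_pos: [0.5213, 0.0315, 0.1086]
orientation: [0.001, -0.173, 0.985, -0.0]
contact_force: [0.8, 3.6, 6.6]
finger_gap: 0.0081
grasp_force: 99.0
```

```bash
python3 g.py .5209 .0322 .0935 110
```

```text
t 16.5 tcp [0.5213 0.0315 0.1086] yaw 109.89 tilt [ 2.1e-03  3.0e-04 -1.0e+00] q [ 0.06   0.304 -0.25   1.015  0.    -0.287]
F [0.84 3.58 6.63] M [ 0.862 -0.246  0.027] gap 0.0081 gf 99.04535293579102 | UNITS tx,ty,tz [0.003 0.019 0.377] spin -0.023
```

Working well: 17 mm deep at about 7 N. I'll keep wiggling, with a slight shift toward +y.

>>> send_rows(deltas=[[255,0.03,0.008,0.02,0],[255,-0.06,0,0.02,0],[255,0.06,0,0.02,0],[255,-0.06,0,0.02,0],[255,0.03,0,0.02,0]])

```text
t: 17.0
eef_pos: [0.5215, 0.0317, 0.1039]
orientation: [0.001, -0.173, 0.985, -0.0]
contact_force: [6.2, 4.2, 3.1]
finger_gap: 0.0085
grasp_force: 98.0
```

>>> send_rows(deltas=[[255,0.03,0,0.02,0],[255,-0.06,0,0.02,0],[255,0.06,0,0.02,0],[255,-0.06,0,0.02,0],[255,0.03,0,0.02,0]])

```text
t: 17.5
eef_pos: [0.5211, 0.0317, 0.0997]
orientation: [0.001, -0.173, 0.985, -0.0]
contact_force: [6.2, 2.9, -0.7]
finger_gap: 0.0086
grasp_force: 97.7
```

```bash
python3 g.py .5209 .0322 .0935 110
```

```text
t 17.5 tcp [0.5211 0.0317 0.0997] yaw 109.89 tilt [ 1.3e-03 -1.0e-04 -1.0e+00] q [ 0.061  0.312 -0.264  0.994 -0.    -0.286]
F [ 6.21  2.91 -0.68] M [ 0.632 -1.771  0.013] gap 0.0086 gf 97.74070143699646 | UNITS tx,ty,tz [0.    0.013 0.156] spin -0.023
```

>>> send_rows(deltas=[[255,-0.015,0.006,0.03,0],[255,0,0,0.04,0],[255,0,0,0.04,0],[255,0,0,0.03,0],[255,0,0,0,0]])

```text
t: 18.0
eef_pos: [0.5202, 0.032, 0.0937]
orientation: [-0.001, -0.173, 0.985, -0.0]
contact_force: [0.6, 0.3, -1.4]
finger_gap: 0.0084
grasp_force: 97.8
```

>>> send_rows(deltas=[[255,0,0,0.02,0],[255,0,0,0.02,0],[255,0,0,0,0]])

```text
t: 18.3
eef_pos: [0.5203, 0.032, 0.0934]
orientation: [-0.0, -0.173, 0.985, -0.0]
contact_force: [-3.4, -1.1, 12.1]
finger_gap: 0.0085
grasp_force: 100.2
```

```bash
python3 g.py .5209 .0322 .0935 110
```

```text
t 18.3 tcp [0.5203 0.032  0.0934] yaw 109.89 tilt [-1.e-04 -3.e-04 -1.e+00] q [ 0.062  0.317 -0.274  0.98  -0.    -0.286]
F [-3.39 -1.08 12.09] M [-0.052  0.856  0.026] gap 0.0085 gf 100.20852327346802 | UNITS tx,ty,tz [-0.016 -0.    -0.001] spin -0.024
```

Home: TCP at 0.0934 m against the 0.0935 m expected, with 12 N of push. Now I'm turning clockwise and keeping the key axis in place.

>>> send_rows(deltas=[[255,0,0,0,0],[255,0,-0.002,0,0.6],[255,0,-0.002,0,0.8],[255,0,-0.002,0,0.8],[255,0,-0.002,0,0.8]], force=120)

```text
t: 18.8
eef_pos: [0.5209, 0.0319, 0.0935]
orientation: [0.0, -0.052, 0.999, -0.0]
contact_force: [-2.3, 0.1, 10.1]
finger_gap: 0.0083
grasp_force: 117.3
```

```bash
python3 g.py .5209 .0322 .0935 20
```

```text
t 18.8 tcp [0.5209 0.0319 0.0935] yaw 96.0 tilt [ 9.e-04 -0.e+00 -1.e+00] q [ 0.061  0.317 -0.274  0.979 -0.    -0.044]
F [-2.31  0.14 10.12] M [0.063 0.427 0.063] gap 0.0083 gf 117.25620031356812 | UNITS tx,ty,tz [-0.001  0.009 -0.   ] spin 16.581
```

>>> send_rows(deltas=[[255,0,-0.002,0,0.8],[255,0,-0.002,0,0.8],[255,0,-0.002,0,0.8],[255,0,-0.002,0,0.8],[255,0,-0.002,0,0.8]])

```text
t: 19.3
eef_pos: [0.5209, 0.0313, 0.0935]
orientation: [0.0, 0.107, 0.994, -0.0]
contact_force: [-2.2, 0.4, 10.7]
finger_gap: 0.0084
grasp_force: 117.3
```

>>> send_rows(deltas=[[255,0,-0.002,0,0.8],[255,0,-0.002,0,0.8],[255,0,-0.002,0,0.8],[255,0,-0.002,0,0.8],[255,0,-0.002,0,0.8]])

```text
t: 19.8
eef_pos: [0.5207, 0.0308, 0.0935]
orientation: [0.0, 0.265, 0.964, -0.0]
contact_force: [-2.0, -1.3, 10.7]
finger_gap: 0.0081
grasp_force: 117.4
```

```bash
python3 g.py .5209 .0322 .0935 20
```

```text
t 19.8 tcp [0.5207 0.0308 0.0935] yaw 59.33 tilt [ 7.e-04 -6.e-04 -1.e+00] q [ 0.059  0.317 -0.274  0.979 -0.001  0.595]
F [-1.99 -1.35 10.75] M [-0.256  0.534  0.175] gap 0.0081 gf 117.38732099533081 | UNITS tx,ty,tz [ 0.012  0.033 -0.001] spin 8.579
```

>>> send_rows(deltas=[[255,0,-0.002,0,0.8],[255,0,-0.002,0,0.8],[255,0,-0.002,0,0.8],[255,0,-0.002,0,0.8],[255,0,-0.002,0,0.8]])

```text
t: 20.3
eef_pos: [0.5203, 0.0304, 0.0935]
orientation: [0.0, 0.415, 0.91, -0.0]
contact_force: [-2.9, -0.9, 11.3]
finger_gap: 0.008
grasp_force: 117.5
```

>>> send_rows(deltas=[[255,0,-0.002,0,0.8],[255,0,-0.002,0,0.8],[255,0,-0.002,0,0.8],[255,0,-0.002,0,0.8],[255,0,-0.002,0,0.8]])

```text
t: 20.8
eef_pos: [0.5198, 0.0301, 0.0935]
orientation: [0.0, 0.554, 0.832, -0.0]
contact_force: [-3.5, -1.6, 11.1]
finger_gap: 0.0081
grasp_force: 117.6
```

```bash
python3 g.py .5209 .0322 .0935 20
```

```text
t 20.8 tcp [0.5198 0.0301 0.0935] yaw 22.65 tilt [ 2.e-04 -9.e-04 -1.e+00] q [ 5.800e-02  3.160e-01 -2.760e-01  9.790e-01 -1.000e-03  1.234e+00]
F [-3.52 -1.61 11.09] M [-0.343  0.811  0.129] gap 0.0081 gf 117.58153796195984 | UNITS tx,ty,tz [ 0.038  0.045 -0.001] spin 0.579
```

>>> send_rows(deltas=[[255,0,0,0,0.5],[255,0,0,0,0.5],[255,0,0,0,0.4],[255,0,0,0,0]])

```text
t: 21.2
eef_pos: [0.5196, 0.0301, 0.0935]
orientation: [0.0, 0.6, 0.8, -0.0]
contact_force: [-4.3, -1.3, 13.0]
finger_gap: 0.008
grasp_force: 117.6
```

```bash
python3 g.py .5209 .0322 .0935 20
```

```text
t 21.2 tcp [0.5196 0.0301 0.0935] yaw 16.31 tilt [-1.e-04 -1.e-03 -1.e+00] q [ 5.800e-02  3.160e-01 -2.760e-01  9.800e-01 -1.000e-03  1.344e+00]
F [-4.32 -1.31 13.03] M [-0.43   0.876  0.025] gap 0.008 gf 117.6113748550415 | UNITS tx,ty,tz [ 0.042  0.046 -0.   ] spin -0.804
```

>>> send_rows(deltas=[[255,0,0,0,0.4],[255,0,0,0,0]])

```text
t: 21.4
eef_pos: [0.5196, 0.0301, 0.0935]
orientation: [0.0, 0.612, 0.791, -0.0]
contact_force: [-4.5, -1.5, 12.3]
finger_gap: 0.008
grasp_force: 117.7
```

```bash
python3 g.py .5209 .0322 .0935 20; python3 - <<'E'
from h import *
from workcell import robot
a=snap('top','top5')['img'];b=snap('side','side5')['img']
print(robot.sense()['moment'],robot.sense()['joint_torque'])
a=cv2.resize(a[190:240,170:230],(400,333),interpolation=cv2.INTER_CUBIC);b=cv2.resize(b[110:190,190:260],(393,450),interpolation=cv2.INTER_CUBIC)
o=np.zeros((450,795,3),np.uint8);o[:333,:400]=a;o[:,400:793]=b
cv2.imwrite('pics/v5.png',cv2.convertScaleAbs(o,alpha=1.7))
E
```

```text
t 21.4 tcp [0.5196 0.0301 0.0935] yaw 14.49 tilt [-1.e-04 -1.e-03 -1.e+00] q [ 5.800e-02  3.160e-01 -2.760e-01  9.800e-01 -1.000e-03  1.376e+00]
F [-4.52 -1.53 12.35] M [-0.423  0.959  0.036] gap 0.008 gf 117.6535713672638 | UNITS tx,ty,tz [ 0.043  0.045 -0.   ] spin -1.202
[-0.39167977  0.94444605  0.03662507] [  0.78223458 -49.5912981   28.89436841  -1.94609955   0.49812835
   0.06310404]
```

View pics/v5.png

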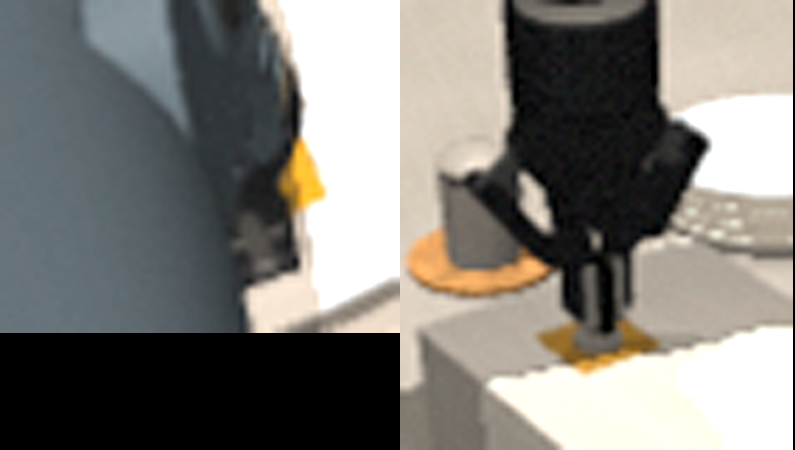

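The collar sits on the plate and the bow is turned edge-on. I'll turn a little further until I feel the stop.

>>> send_rows(deltas=[[255,0,0,0,0.4],[255,0,0,0,0]])

```text
t: 21.7
eef_pos: [0.5195, 0.0301, 0.0935]
orientation: [0.0, 0.625, 0.781, -0.0]
contact_force: [-3.7, -1.5, 12.4]
finger_gap: 0.0083
grasp_force: 117.7
```

```bash
python3 g.py .5209 .0322 .0935 20; python3 -c "
from workcell import robot;print(robot.sense()['joint_torque'])"
```

```text
t 21.7 tcp [0.5195 0.0301 0.0935] yaw 12.65 tilt [-2.e-04 -1.e-03 -1.e+00] q [ 5.800e-02  3.160e-01 -2.760e-01  9.800e-01 -1.000e-03  1.408e+00]
F [-3.74 -1.53 12.44] M [-0.428  0.972  0.03 ] gap 0.0083 gf 117.68278956413269 | UNITS tx,ty,tz [ 0.045  0.045 -0.   ] spin -1.602
[  0.77516343 -49.51855659  28.94785166  -2.02274591   0.51908171
   0.42871728]
```

>>> send_rows(deltas=[[255,0,0,0,0.4],[255,0,0,0,0]])

```text
t: 21.9
eef_pos: [0.5195, 0.0301, 0.0935]
orientation: [0.0, 0.637, 0.771, -0.0]
contact_force: [-4.7, -1.6, 13.4]
finger_gap: 0.0082
grasp_force: 117.7
```

```bash
python3 g.py .5209 .0322 .0935 20; python3 -c "
from workcell import robot;print(robot.sense()['joint_torque'])"
```

```text
t 21.9 tcp [0.5195 0.0301 0.0935] yaw 10.82 tilt [-2.e-04 -1.e-03 -1.e+00] q [ 5.80e-02  3.16e-01 -2.76e-01  9.80e-01 -1.00e-03  1.44e+00]
F [-4.67 -1.61 13.38] M [-0.416  1.011  0.067] gap 0.0082 gf 117.7191174030304 | UNITS tx,ty,tz [ 0.046  0.044 -0.   ] spin -2.002
[  0.78332758 -49.44533229  29.00114715  -2.10828759   0.53144915
   0.46073534]
```

The joint 6 torque jumped from 0.06 to 0.46 N m, so the plug is at its stop. The key is home and gripped at 118 N, so I'm handing in.

```bash
python3 -c "
from workcell import close_job;print(close_job())"
```

```text
the job is handed in; nothing more can be done
None
```

I handed the job in at about 22 s, well under the 72 s limit: the shaker stands upright on the coaster, and the key is fully home and still gripped, turned clockwise to the stop. The plug angle is inferred from the tool's turn and the joint torque; no verdict came back.

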